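# Raise the warmer window in front of the pot

### The job

The lidded pot is to be taken out of the glass food warmer. Push up the sliding window of the bay where the pot stands, with the fingertips from beneath the window's lip, until the lip is level with the brass pointer on that bay's outer post, then take the hand away and leave it there. Do not pinch the lip or press on the glass or the cover above the lip, leave the other window as it is, and do not move the food or the things on the counter.

Things in the scene. Friction and masses are not known exactly. Their poses are not given: they have to be found in the camera images.
- case: fixed heated glass food case, 240 deep, 600 wide, 577 mm high. Origin on the counter, 150 mm behind its front; x axis front to back, y to its left bay, z up. Bay centres at y = +-142.5 mm, deck 120 mm up. Plinth front face under the windows at x = -150 mm, plain but for a 35 mm knob standing out 15 mm at y = 0. Front posts at y = 0 and +-285 mm, 30 mm wide, faces at x = -158 mm
- window_left (a joint): height in m of the left bay's sliding window above its lowest position; 0 to 0.20, grows upward. The window (about 0.8 kg) is counterweighted and stays wherever it is left; moving it either way takes 3 to 6 N
- window_right (a joint): the same for the right bay's window
- lip_edge_left (a point): middle of the front edge of the left window's lip, half-way up its thickness; rides with the window. The lip is a level steel strip along the window's foot, 235 mm wide, 6 mm thick, 42 mm out from the window's face; at joint 0 this point is 136 mm above the counter. Beneath it is free space down to the counter; the plinth is 47 mm behind this point
- lip_edge_right (a point): the same for the right window's lip
- lip_left: the left window's lip strip itself; origin 47 mm behind and 11 mm below its front edge's middle; moves with the window
- lip_right: the same for the right window
- pane_left: the left window's glass, its steel rails and the thin sloped cover that rises from the lip's top (4 mm behind its front edge) back to the glass; not to be pressed on. Origin as that of the lip; moves with the window, 225 mm high
- pane_right: the same for the right window
- pointer_tip_left (a point): tip of the left bay's brass height pointer: a 14 mm cone on an 18 mm block clamped to the left outer post, pointing level at the left end of the lip's path, 4 mm beside it and 15 mm behind the lip's front edge. Site lip_edge_left is to be raised to this tip's height, which varies
- pointer_tip_right (a point): the same on the right outer post, for the right lip; set to a height of its own
- pot: dark iron pot with a lid, 166 mm across, 105 mm high with its black knob, two loop handles; stands in one of the two bays. Origin at the centre of its underside
- rolls: shallow tray of bread rolls, 170 x 200 x 38 mm, in the other bay. Origin at the centre of its underside
- salt: steel shaker, 44 mm across, 66 mm high, on the counter close in front of the middle post, between the two bays. Origin at the centre of its underside
- mill: dark wooden pepper mill, 54 mm across, 150 mm high, close beside the case on the left. Origin at the centre of its underside
- bowl: white plastic bowl, 200 mm across, 85 mm high, on the counter on the left. Origin at the centre of its underside
- spatula: spatula, 200 mm long, lying on the counter in front of the case. Origin at its middle
- tub: white tub with a green lid, 120 mm across, 82 mm high, on the right. Origin at the centre of its underside
- can: bottle with a red cap, 60 mm across, 170 mm high, on the right. Origin at the centre of its underside

How it is judged:
On the way:
1. the fingers push the lip of the pot's window up, at least 60 mm above its lowest position (((y of pot in the frame of case above 0 m and contact force between the fingers and lip_left above 0.5 N and value of joint window_left above 0.06 m) or (y of pot in the frame of case below 0 m and contact force between the fingers and lip_right above 0.5 N and value of joint window_right above 0.06 m))), for 0.1 s.
At the end, for the whole second after the job is handed in: the lip of the window in front of the pot is level with that bay's pointer within 10 mm up or down, and at rest; the other window is still down (((y of pot in the frame of case above 0 m and z of lip_edge_left in the frame of pointer_tip_left between -0.01 and 0.01 m and velocity of joint window_left between -0.005 and 0.005 m/s and value of joint window_right below 0.05 m) or (y of pot in the frame of case below 0 m and z of lip_edge_right in the frame of pointer_tip_right between -0.01 and 0.01 m and velocity of joint window_right between -0.005 and 0.005 m/s and value of joint window_left below 0.05 m))); the robot touches nothing.
It fails at once if the fingers pressed on a window's glass, rails or sloped cover (over 3 N) (contact force between the fingers and pane_left above 3 N or contact force between the fingers and pane_right above 3 N).
It fails at once if the window of the other bay was moved (over 15 mm) ((y of pot in the frame of case above 0 m and distance of lip_edge_right from where it was at the start of the episode above 0.015 m) or (y of pot in the frame of case below 0 m and distance of lip_edge_left from where it was at the start of the episode above 0.015 m)).
It fails at once if the pot or the rolls were moved or lifted (over 20 mm) (distance of any of pot, rolls from where it was at the start of the episode above 0.02 m).
It fails at once if a thing on the counter was moved or lifted (over 30 mm) (distance of any of salt, mill, bowl, spatula, tub, can from where it was at the start of the episode above 0.03 m).
It also fails if it takes over 42 s, if anything falls off the work surface, if the arm or the gripper's body presses on something with over 40 N, if the wrist force passes 120 N, or if a joint passes its speed limit or range.

### The arm

A 6-joint arm with a two-finger parallel gripper is mounted at the origin on the work surface. World frame = base frame: x ahead of the robot, y to its left, z up, the work surface at z = 0. Lengths are in m, angles in rad, forces in N, time in s.
With the tool pointing down it reaches from about 0.3 to 0.875 m from the base axis. Payload 4.2 kg.
Tool frame: the origin (TCP) lies at the very end of the fingers, on their centre line; the grasp point (between the pads) lies 19 mm behind it; z points along the fingers, x is the direction in which the jaws open and shut, and the axes are right-handed (so a half turn about z gives the same grasp; the last joint's range is limited). The gripper opens to 85 mm and grips with 20 to 120 N. Pads are 22 mm wide; open, the fingers measure 114 mm over their backs; the gripper's body (76 mm by 85 mm) begins 54 mm behind the grasp point. The pads swing forward as they close: fully open they stand 13 mm farther back than shut.
Start: joints at [1.274, 0.32, 1.565, -0, 1.257, -0.02], TCP at [0.157, 0.553, 0.231] pointing down, gripper open.
Joint ranges: [-3.11, 3.11], [-0.84, 2.01], [0.21, 2.61], [-1.34, 4.49], [0.05, 2.63], [-2.56, 2.56]. Speed limits (rad/s): [2.57, 2.57, 3.14, 3.14, 3.14, 3.14].

### API

Orientations are given as a rotation vector (axis times angle).
In Python, from station import bot, snapshot, camera_params, models gives the robot as it stands. The module is installed in compiled form; this text tells all that it offers.
- The arm moves only by the tool servo_tool, never from a script. Its argument "moves" is a list of rows, each a list of 5 numbers: the shift along the world's x, y, z in mm, then the turn about the world's z in rad, then the closure, from 0 (fully open) to 1 (shut). In form: [[x, y, z, yaw, grip], ...]. A call has 1 to 12 rows; each row is the pose to reach, as a shift and turn from the pose commanded when the call began; what a row does not reach only later rows make up. A row lasts 1/10 s, in which the tool goes at most 50 mm and 8.59 degrees, less where a joint would pass 70% of its speed; a pose out of reach is approached as far as the arm can. A call with a gripper value outside its range is refused whole. The fingers move at their own pace and stop on an object; "grip_force" is the grip in N (left out, the last holds). Time passes only in rows, so rows that repeat a pose let the fingers close. It gives the time, the measured TCP pose, the force and the opening at its end, in the units of the state.
- bot.get_obs(): the state, without advancing time (a new reading comes with each control period).
- snapshot(name): name is "scene" or "top" or "wrist"; returns (picture, depth): 400x640x3 uint8, blue, green, red; 400x640 float32, m along the optical axis (not along the pixel's ray), 0 where there is no reading.
- camera_params(name): a dict with "mtx" (3x3 intrinsics, pixels), "eye" and "rotation" of the camera in the world. Camera axes: x right, y up, looking along -z (the intrinsics and any distortion apply to the point x, -y, -z); pixel columns grow to the right and rows downward; lengths in m; the calibration is good to about 2 mm. The wrist camera is an equidistant fisheye: a pixel r from the principal point sees the ray r / f radians off the axis. A picture is of the moment at which its call begins: read the wrist's pose just before it. camera_params takes no time and is no camera call; for the wrist camera it gives the pose at the moment of the call.
- bot.job_done(): hands the job in, once; it reports no verdict.
Trained networks look in the newest picture that a camera, given by its name, has taken for a name from the list of things; names that differ only in an ending like _2 or _b are one class to them, and where a whole thing is asked for, a point or a joint stands for the part that bears it (a point fixed in the world has none). Each returns a list of dicts, best first, with "p" (0 to 1); they miss things now and then, are a little off and sometimes report something else, mostly with a low value. They report only what shows in the picture. A call takes as long as a camera call.
- models.trace(camera, thing): "mask" (400x640 bool, what is visible of it) and "rect" ([left, top, right, bottom] in pixels, round what is visible of it).
The state is a dict: "time_s": time; "qpos": joint angles; "dq": joint speeds; "effort": joint torques, N m; "tcp_pos": TCP position; "orientation": TCP orientation; "contact_force": force on the tool from outside, world axes, zero at the start; "wrist_torque": the same for the moment, N m; "gripper_width": finger opening in m.
Only numpy, scipy, OpenCV 4.12 (cv2) and the standard library are available. Lean on these libraries where they do the work, as an engineer would, in place of code of your own. Each camera call takes 0.05 s, during which the arm holds its last target. There are 200 camera calls.

## Working session

There is one attempt and no reset: what is moved stays moved. The work goes in short steps, Python scripts to look and compute and a tool call to move; the robot and the scene stay as the last step left them, time stands still between calls to the robot, and variables do not carry over. Pictures are saved under pics/ and viewed, about 8 in all and at most 12, crops included, and the job is handed in when it is done.

Besides the shell and the picture viewer there is one more tool, called after "Call:" by a JSON object that holds its "method" and its "body". servo_tool: Moves the arm, as the interface text tells. Its arguments: {"type":"object","properties":{"moves":{"type":"array"},"grip_force":{"type":"number"}},"required":["moves"]}

```bash
mkdir -p pics
cat > h.py <<'E'
import numpy as np, cv2
from station import bot, snapshot, camera_params, models
def pts(name, d, uv):
    P=camera_params(name); K=np.array(P["mtx"]); R=np.array(P["rotation"]); e=np.array(P["eye"])
    uv=np.atleast_2d(uv); z=d[uv[:,1],uv[:,0]]
    c=np.c_[(uv[:,0]-K[0,2])/K[0,0]*z, -(uv[:,1]-K[1,2])/K[1,1]*z, -z]
    return c@R.T+e
def proj(name,X):
    P=camera_params(name); K=np.array(P["mtx"]); R=np.array(P["rotation"]); e=np.array(P["eye"])
    c=(np.atleast_2d(X)-e)@R; z=-c[:,2]
    return np.c_[K[0,2]+K[0,0]*c[:,0]/z, K[1,2]-K[1,1]*c[:,1]/z]
E
python3 - <<'E'
from h import *
for n in ("scene","top"):
    im,d=snapshot(n); cv2.imwrite(f"pics/{n}0.png",im); np.save(f"{n}.npy",d)
    P=camera_params(n); print(n,P)
    for t in ("case","pot","rolls","lip_left","lip_right","pane_left","pane_right","salt","mill","bowl","spatula","tub","can","pointer_tip_left"):
        try:
            for r in models.trace(n,t)[:2]:
                v,u=np.nonzero(r["mask"]&(d>0)); X=pts(n,d,np.c_[u,v])
                print(t,round(r["p"],2),np.round(r["rect"]),np.round(np.median(X,0),3),np.round(np.percentile(X,3,0),3),np.round(np.percentile(X,97,0),3))
        except Exception as ex: print(t,ex)
o=bot.get_obs(); print(o)
E
```

```text
scene {'mtx': array([[455.71218611,   0.        , 316.88777746],
       [  0.        , 455.71218611, 198.09456545],
       [  0.        ,   0.        ,   1.        ]]), 'eye': array([0.78746981, 0.33103484, 1.48410596]), 'rotation': array([0.13586577, 0.38403754, 2.39099918])}
case operands could not be broadcast together with shapes (32484,) (3,) 
mill operands could not be broadcast together with shapes (286,) (3,) 
bowl operands could not be broadcast together with shapes (3222,) (3,) 
spatula operands could not be broadcast together with shapes (526,) (3,) 
tub operands could not be broadcast together with shapes (968,) (3,) 
pointer_tip_left operands could not be broadcast together with shapes (54,) (3,) 
top {'mtx': array([[503.05234045,   0.        , 318.683616  ],
       [  0.        , 503.05234045, 195.23221799],
       [  0.        ,   0.        ,   1.        ]]), 'eye': array([0.28978623, 0.01425057, 1.55673167]), 'rotation': array([ 0.13184261, -0.14073701, -1.58514627])}
case operands could not be broadcast together with shapes (45255,) (3,) 
lip_left operands could not 
[... 682 characters left out ...]
ogether with shapes (130,) (3,) 
{'time_s': 1.5, 'qpos': array([ 1.27399755e+00,  3.19640263e-01,  1.56450608e+00,  1.20728787e-05,
        1.25739420e+00, -1.99848578e-02]), 'dq': array([ 0.00127378, -0.00103045, -0.00056349, -0.00146247,  0.00106082,
        0.00063053]), 'effort': array([-7.55305409e-04, -4.15395892e+01, -2.34414321e+01, -2.29405978e-04,
        1.71404217e-04, -4.13980189e-06]), 'tcp_pos': array([0.15713537, 0.55313015, 0.23131243]), 'orientation': array([-2.50665186e+00, -1.89368696e+00, -5.56968825e-05]), 'contact_force': array([-0.50021512,  0.87740853,  0.98671823]), 'wrist_torque': array([-0.02002813,  0.05404292,  0.03047947]), 'gripper_width': 0.08547019380242028}
```

```bash
sed -i 's/R=np.array(P\["rotation"\])/R=cv2.Rodrigues(np.array(P["rotation"]))[0]/' h.py
python3 - <<'E'
from h import *
S={}
for n in ("scene","top"):
    im,d=snapshot(n); S[n]=im
    for t in ("pot","rolls","lip_left","lip_right","pane_left","pane_right","salt","mill","bowl","spatula","tub","can","pointer_tip_left","pointer_tip_right"):
        for r in models.trace(n,t)[:2]:
                v,u=np.nonzero(r["mask"]&(d>0)); X=pts(n,d,np.c_[u,v])
                if len(X): print(n,t,round(r["p"],2),np.round(r["rect"]),np.round(np.median(X,0),3),np.round(np.percentile(X,3,0),3),np.round(np.percentile(X,97,0),3))
im=snapshot("wrist")[0]; cv2.imwrite("pics/wrist0.png",im)
print(bot.get_obs()["time_s"])
E
```

```text
scene mill 0.68 [360. 297. 378. 316.] [0.602 0.339 0.136] [ 0.572  0.315 -0.   ] [0.618 0.362 0.153]
scene bowl 0.85 [418. 232. 479. 292.] [0.308 0.41  0.033] [0.237 0.322 0.003] [0.404 0.492 0.087]
scene bowl 0.61 [357. 298. 379. 318.] [0.603 0.34  0.136] [0.576 0.318 0.001] [0.618 0.364 0.153]
scene spatula 0.95 [377. 227. 407. 245.] [0.376 0.222 0.004] [ 0.333  0.184 -0.003] [0.419 0.259 0.01 ]
scene tub 0.64 [251.  85. 283. 116.] [ 0.377 -0.407  0.082] [ 0.324 -0.467  0.017] [ 0.422 -0.365  0.088]
scene pointer_tip_left 0.42 [366. 258. 372. 262.] [0.535 0.249 0.258] [0.531 0.243 0.252] [0.54  0.256 0.262]
top pot 0.56 [374. 164. 403. 167.] [ 0.619 -0.195  0.159] [ 0.613 -0.241  0.125] [ 0.626 -0.166  0.193]
top pot 0.23 [194. 172. 221. 200.] [0.58  0.329 0.102] [ 0.565  0.313 -0.   ] [0.606 0.361 0.151]
top lip_left 0.65 [250. 201. 270. 203.] [0.519 0.166 0.164] [0.517 0.136 0.157] [0.521 0.196 0.169]
top lip_left 0.62 [446. 235. 487. 276.] [ 0.364 -0.419  0.082] [ 0.314 -0.472  0.074] [ 0.415 -0.368  0.088]
top pane_left 0.84 [234. 173. 336. 204.] [0.559 0.088 0.188] [ 0.523 -0.
[... 703 characters left out ...]
4 0.003] [ 0.333  0.151 -0.004] [0.482 0.257 0.021]
top spatula 0.45 [333. 214. 348. 233.] [ 0.463 -0.064  0.061] [ 0.446 -0.083  0.033] [ 0.481 -0.047  0.067]
top tub 0.7 [443. 236. 488. 275.] [ 0.363 -0.419  0.081] [ 0.313 -0.473  0.039] [ 0.415 -0.368  0.088]
top can 0.9 [456. 167. 481. 192.] [ 0.574 -0.428  0.117] [ 0.554 -0.496 -0.002] [ 0.61  -0.405  0.174]
top can 0.31 [447. 176. 461. 188.] [ 0.535 -0.341  0.283] [ 0.524 -0.361  0.274] [ 0.554 -0.328  0.289]
top pointer_tip_left 0.46 [222. 184. 243. 200.] [0.533 0.234 0.257] [0.522 0.217 0.25 ] [0.552 0.256 0.264]
top pointer_tip_right 0.56 [447. 176. 460. 188.] [ 0.535 -0.342  0.283] [ 0.525 -0.364  0.278] [ 0.554 -0.328  0.289]
3.05
```

View pics/scene0.png

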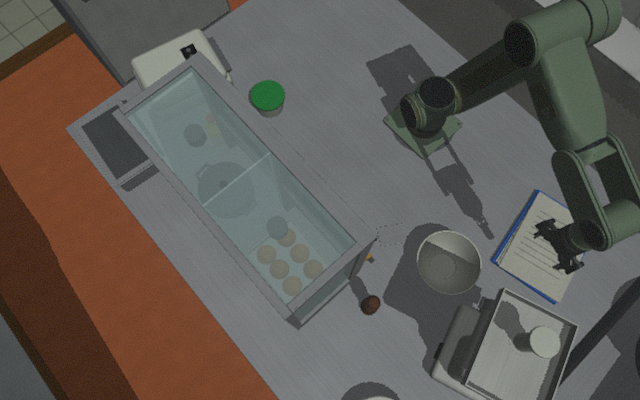

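View pics/top0.png

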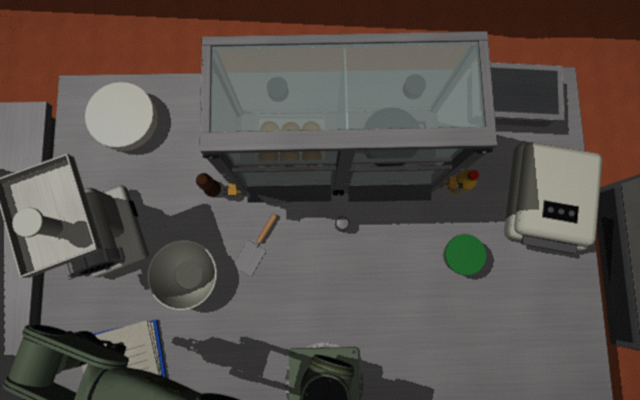

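Run:
```python
import cv2,numpy as np
a=cv2.imread("pics/scene0.png")[195:290,500:620]; a=cv2.resize(a,None,fx=3.3,fy=3.3,interpolation=cv2.INTER_CUBIC)
b=cv2.imread("pics/wrist0.png"); b=cv2.resize(b,(400,250))
c=np.zeros((570,400,3),np.uint8); c[:a.shape[0],:a.shape[1]]=a[:,:400]; c[315:565]=b
cv2.imwrite("pics/c1.png",np.clip(c*1.6,0,255).astype(np.uint8))
```

```text
(no output)
```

View pics/c1.png

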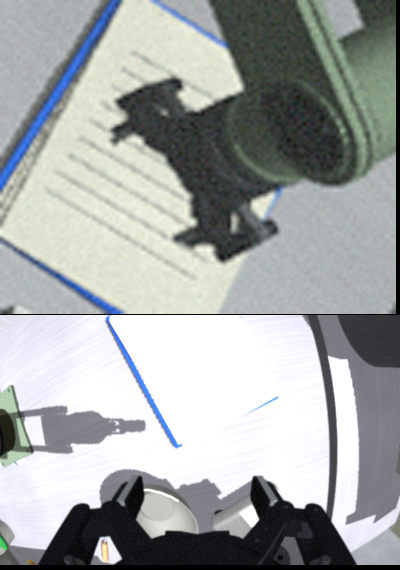

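Run:
```python
from h import *
d=np.load("top.npy"); P=camera_params("top")
# full cloud; case front profile of right bay at several y slices
v,u=np.mgrid[0:400,0:640]; uv=np.c_[u.ravel(),v.ravel()]; uv=uv[d[uv[:,1],uv[:,0]]>0]; X=pts("top",d,uv)
np.set_printoptions(suppress=True,precision=4)
for y in (0.1,0.15,-0.15,-0.2,-0.25):
    s=X[(abs(X[:,1]-y)<.004)&(X[:,0]>.49)&(X[:,0]<.58)&(X[:,2]>0.02)]
    s=s[np.argsort(s[:,2])]; print(y,[tuple(np.round(p[[0,2]]*1000).astype(int)) for p in s[::max(1,len(s)//25)]])
# case top rim front line
s=X[(X[:,2]>.56)&(X[:,2]<.59)]
print("top ext",np.percentile(s,[0.5,99.5],axis=0))
for y in (-.3,-.2,-.1,0,.1,.2):
    q=s[abs(s[:,1]-y)<.01]; print(y,np.percentile(q[:,0],[1,99]))
for x in (.58,.68,.75):
    q=s[abs(s[:,0]-x)<.01]; print(x,np.percentile(q[:,1],[1,99]))
for lo,hi in((-.40,-.30),(.2,.27)):
    s=X[(X[:,1]>lo)&(X[:,1]<hi)&(X[:,2]>.2)&(X[:,2]<.33)&(X[:,0]<.56)]
    print("ptr",len(s)); print(np.round(s[np.argsort(s[:,1])][::max(1,len(s)//40)]*1000).astype(int).tolist())
```

```text
0.1 [(np.int64(520), np.int64(158)), (np.int64(524), np.int64(168)), (np.int64(526), np.int64(173)), (np.int64(531), np.int64(174)), (np.int64(539), np.int64(176)), (np.int64(561), np.int64(179)), (np.int64(558), np.int64(183)), (np.int64(543), np.int64(185)), (np.int64(561), np.int64(195)), (np.int64(561), np.int64(221)), (np.int64(562), np.int64(245)), (np.int64(561), np.int64(276)), (np.int64(562), np.int64(298)), (np.int64(561), np.int64(323)), (np.int64(561), np.int64(338)), (np.int64(558), np.int64(370)), (np.int64(560), np.int64(376)), (np.int64(564), np.int64(379)), (np.int64(556), np.int64(564)), (np.int64(556), np.int64(573)), (np.int64(560), np.int64(574)), (np.int64(579), np.int64(575)), (np.int64(564), np.int64(576)), (np.int64(566), np.int64(576)), (np.int64(574), np.int64(576)), (np.int64(561), np.int64(577)), (np.int64(571), np.int64(578))]
0.15 [(np.int64(493), np.int64(21)), (np.int64(517), np.int64(163)), (np.int64(533), np.int64(168)), (np.int64(538), np.int64(172)), (np.int64(535), np.int64(174)), (np.int64(534), np.int64(176)), (np.int64(545), np.int64(180)), (n
[... 4295 characters left out ...]
83
[[559, 201, 292], [559, 205, 318], [559, 206, 308], [558, 208, 311], [558, 210, 285], [530, 212, 254], [559, 213, 297], [559, 214, 305], [560, 216, 225], [527, 217, 255], [536, 217, 252], [554, 219, 292], [555, 219, 221], [556, 221, 308], [530, 222, 253], [523, 223, 262], [529, 224, 258], [546, 225, 255], [523, 225, 250], [540, 226, 260], [551, 227, 256], [523, 228, 251], [557, 229, 294], [553, 229, 259], [530, 230, 254], [527, 231, 260], [554, 232, 258], [554, 233, 298], [532, 235, 257], [554, 235, 271], [535, 237, 260], [522, 237, 257], [544, 238, 254], [537, 240, 259], [549, 241, 254], [523, 241, 263], [538, 243, 257], [530, 245, 255], [524, 250, 261], [528, 254, 254], [526, 256, 252]]
```

Call:
{"method": "servo_tool", "body": {"moves": [[0,0,50,0,0],[0,0,100,0,0],[0,0,150,0,0],[0,0,200,0,0],[0,0,250,0,0],[0,0,300,0,0],[0,0,350,0,0],[0,0,400,0,0],[0,0,450,0,0],[0,0,500,0,0],[0,0,550,0,0],[0,0,600,0,0]]}}

```text
time_s: 4.25
tcp_pos: [0.1422, 0.5005, 0.6815]
orientation: [-2.494, -1.884, -0.032]
contact_force: [0.4, -1.2, 0.9]
gripper_width: 0.0854
```

Run:
```python
from h import *
o=bot.get_obs(); print(o["time_s"],o["tcp_pos"],o["orientation"],o["qpos"])
R=cv2.Rodrigues(o["orientation"])[0]; print(R)
```

```text
4.25 [0.14217438 0.50053562 0.68147128] [-2.49429476 -1.88433726 -0.03206042] [ 1.27164849e+00  4.23929927e-01  2.14104485e-01  7.68689003e-04
  2.47793116e+00 -2.17112807e-02]
[[ 2.73211890e-01  9.61927682e-01  7.09909950e-03]
 [ 9.61612423e-01 -2.73304088e-01  2.46256627e-02]
 [ 2.56283195e-02  9.85584237e-05 -9.99671536e-01]]
```

Call:
{"method": "servo_tool", "body": {"moves": [[0,0,100,0,0],[0,0,200,0,0],[0,0,300,0,0],[0,0,400,0,0],[0,0,600,0,0]]}}

```text
time_s: 4.75
tcp_pos: [0.1209, 0.4255, 0.726]
orientation: [-2.487, -1.878, -0.051]
contact_force: [0.2, 1.3, 0.3]
gripper_width: 0.0853
```

Call:
{"method": "servo_tool", "body": {"moves": [[0,0,0,0,0],[0,0,-50,0,0]]}}

```text
time_s: 4.95
tcp_pos: [0.1225, 0.4309, 0.7037]
orientation: [-2.481, -1.874, -0.066]
contact_force: [1.2, 1.7, 1.1]
gripper_width: 0.0856
```

Run:
```python
from h import *
o=bot.get_obs(); print(o["time_s"],o["tcp_pos"],o["orientation"],o["qpos"])
R=cv2.Rodrigues(o["orientation"])[0]; print(R)
```

```text
4.95 [0.12253096 0.43085208 0.70369632] [-2.4808007  -1.87411663 -0.06614896] [ 1.26724894e+00  2.55030002e-01  4.24306364e-01  1.67132555e-03
  2.40917680e+00 -2.54364651e-02]
[[ 2.72923184e-01  9.61922108e-01  1.47917095e-02]
 [ 9.60571219e-01 -2.73323561e-01  5.09623758e-02]
 [ 5.30647586e-02  2.99676589e-04 -9.98591028e-01]]
```

Call:
{"method": "servo_tool", "body": {"moves": [[50,-30,-20,0,0.5],[100,-65,-40,-0.05,1],[150,-100,-50,-0.1,1],[190,-140,-60,-0.14,1],[230,-180,-70,-0.14,1],[265,-225,-80,-0.14,1],[290,-270,-80,-0.14,1],[305,-320,-80,-0.14,1],[315,-370,-80,-0.14,1],[315,-420,-80,-0.14,1],[315,-470,-80,-0.14,1],[310,-520,-80,-0.14,1]]}}

```text
time_s: 6.15
tcp_pos: [0.4328, -0.0353, 0.6203]
orientation: [-2.614, -1.701, -0.051]
contact_force: [0.0, 0.5, 0.8]
gripper_width: -0.0002
```

Call:
{"method": "servo_tool", "body": {"moves": [[-5,-50,0,0,1],[-10,-100,0,0,1],[-10,-100,0,0,1]]}}

```text
time_s: 6.45
tcp_pos: [0.422, -0.1384, 0.6197]
orientation: [-2.622, -1.689, -0.048]
contact_force: [0.6, -0.3, -0.8]
gripper_width: 0.0002
```

```bash
cat > o.py <<'E'
from h import *
np.set_printoptions(suppress=True,precision=3)
o=bot.get_obs(); print(o["time_s"],o["tcp_pos"],o["qpos"],o["contact_force"])
R=cv2.Rodrigues(o["orientation"])[0]; print(R)
E
python3 o.py
```

```text
6.45 [ 0.422 -0.138  0.62 ] [-0.37   0.141  0.838  0.046  2.161 -1.489] [ 0.616 -0.251 -0.823]
[[ 0.413  0.91   0.014]
 [ 0.91  -0.414  0.035]
 [ 0.038 -0.002 -0.999]]
```

Call:
{"method": "servo_tool", "body": {"moves": [[0,0,50,0,1],[0,0,100,0,1],[0,0,150,0,1],[0,0,200,0,1],[0,0,250,0,1],[0,0,300,0,1],[0,0,350,0,1],[0,0,400,0,1]]}}

```text
time_s: 7.25
tcp_pos: [0.3667, -0.1131, 0.7508]
orientation: [2.631, 1.712, 0.084]
contact_force: [0.6, -0.5, 0.4]
gripper_width: -0.0001
```

```bash
python3 o.py
```

```text
7.25 [ 0.367 -0.113  0.751] [-0.364  0.268  0.214  0.086  2.625 -1.443] [ 0.582 -0.496  0.369]
[[ 0.404  0.914  0.045]
 [ 0.914 -0.406  0.028]
 [ 0.044  0.03  -0.999]]
```

Call:
{"method": "servo_tool", "body": {"moves": [[45,-15,0,0,1],[90,-30,0,0,1],[135,-45,0,0,1],[180,-60,0,0,1],[225,-75,0,0,1],[270,-90,0,0,1]]}}

```text
time_s: 7.85
tcp_pos: [0.4048, -0.1341, 0.7217]
orientation: [-2.586, -1.685, -0.015]
contact_force: [-0.3, 0.3, -0.7]
gripper_width: 0.0
```

```bash
python3 o.py
```

```text
7.85 [ 0.405 -0.134  0.722] [-0.376  0.34   0.214  0.081  2.625 -1.462] [-0.299  0.283 -0.735]
[[ 0.404  0.914 -0.022]
 [ 0.914 -0.403  0.051]
 [ 0.038 -0.041 -0.998]]
```

Call:
{"method": "servo_tool", "body": {"moves": [[-10,-10,-50,-0.14,0],[-20,-20,-100,-0.28,0],[-25,-30,-150,-0.42,0],[-25,-40,-200,-0.56,0],[-25,-50,-250,-0.7,0],[-25,-60,-300,-0.84,0],[-25,-64,-350,-0.98,0],[-25,-64,-390,-1.1,0],[-25,-64,-400,-1.15,0],[-25,-64,-400,-1.15,0]]}}

```text
time_s: 8.85
tcp_pos: [0.3751, -0.1954, 0.3149]
orientation: [-3.091, -0.006, -0.037]
contact_force: [-0.3, 0.7, 0.8]
gripper_width: 0.0852
```

```bash
python3 o.py
python3 - <<'E'
from h import *
np.set_printoptions(suppress=True,precision=3)
o=bot.get_obs(); P=camera_params("wrist"); im,d=snapshot("wrist"); cv2.imwrite("pics/wrist1.png",im); np.save("w1.npy",d)
print(P)
K=np.array(P["mtx"]);Rc=cv2.Rodrigues(np.array(P["rotation"]))[0]; e=np.array(P["eye"])
v,u=np.mgrid[0:400,0:640]; a=(u-K[0,2])/K[0,0]; b=(v-K[1,2])/K[1,1]; th=np.hypot(a,b); s=np.where(th>1e-6,np.tan(th)/np.maximum(th,1e-6),1)
ok=(d>0)&(th<1.5)
c=np.stack([a*s*d,-b*s*d,-d],-1)[ok]
W=c@Rc.T+e; np.save("w1W.npy",W)
R=cv2.Rodrigues(o["orientation"])[0]; T=(W-o["tcp_pos"])@R
print("cam in tool",(e-o["tcp_pos"])@R)
g=T[(abs(T[:,0])<.09)&(T[:,2]<.02)&(abs(T[:,1])<.06)]
print(len(g))
for z in np.arange(-.13,.02,.01):
    q=g[(g[:,2]>=z)&(g[:,2]<z+.01)]
    if len(q)>3: print(round(z,3),len(q),"x",np.percentile(q[:,0],[0,2,98,100]),"y",np.percentile(q[:,1],[1,99]), "xin", q[q[:,0]>0][:,0].min() if (q[:,0]>0).any() else None)
b=cv2.resize(im,(640,400)); cv2.imwrite("pics/w1b.png",np.clip(b*1.8,0,255).astype(np.uint8))
E
```

```text
8.85 [ 0.375 -0.195  0.315] [-0.549  0.03   1.72   0.056  1.398 -0.563] [-0.256  0.735  0.824]
[[ 1.     0.005  0.024]
 [ 0.004 -0.999  0.05 ]
 [ 0.024 -0.05  -0.998]]
{'mtx': array([[309.707,   0.   , 315.319],
       [  0.   , 309.707, 203.437],
       [  0.   ,   0.   ,   1.   ]]), 'eye': array([ 0.371, -0.125,  0.461]), 'rotation': array([-0.257, -0.025,  0.   ])}
cam in tool [-0.    -0.078 -0.142]
35971
-0.11 2294 x [-0.07  -0.069  0.068  0.07 ] y [-0.022 -0.01 ] xin 0.007424236570010259
-0.1 7711 x [-0.071 -0.068  0.068  0.072] y [-0.021 -0.003] xin 0.00015427160240047798
-0.09 9079 x [-0.072 -0.068  0.068  0.072] y [-0.019  0.009] xin 0.0001643142833390165
-0.08 6105 x [-0.074 -0.07   0.07   0.074] y [-0.019  0.01 ] xin 0.0001914548818982274
-0.07 5474 x [-0.075 -0.07   0.07   0.075] y [-0.015  0.01 ] xin 0.03266940762832792
-0.06 1314 x [-0.073 -0.066  0.067  0.072] y [-0.015 -0.003] xin 0.04146678456798179
-0.05 1240 x [-0.057 -0.054  0.055  0.057] y [-0.012  0.008] xin 0.0419284208794971
-0.04 1261 x [-0.056 -0.055  0.055  0.057] y [-0.012  0.01 ] xin 0.04204564208156219
-0.03 1034 x [-0.056 -0.055  0.055  0.056] y [-0.012  0.01 ] xin 0.04214257835062942
-0.02 458 x [-0.055 -0.049  0.049  0.054] y [-0.012  0.01 ] xin 0.04221904086571545
```

View pics/w1b.png

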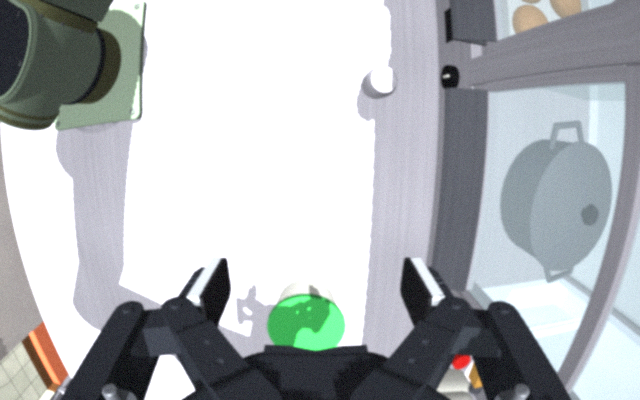

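Call:
{"method": "servo_tool", "body": {"moves": [[10,0,-50,0,0],[20,0,-100,0,0],[30,0,-150,0,0],[40,0,-200,0,0],[50,0,-207,0,0],[55,0,-207,0,0],[65,0,-207,0,0],[75,0,-207,0,0],[80,0,-207,0,0],[80,0,-207,0,0]], "grip_force": 100}}

```text
time_s: 9.9
tcp_pos: [0.4615, -0.1984, 0.1157]
orientation: [-3.1, -0.009, -0.063]
contact_force: [-0.2, 0.1, -0.6]
gripper_width: 0.0856
```

```bash
python3 o.py
python3 - <<'E'
from h import *
W=np.load("w1W.npy"); 
# pointer / lip seen by wrist camera earlier (gripper masks aside)
s=W[(W[:,0]>.50)&(W[:,0]<.56)&(W[:,1]>-.37)&(W[:,1]<-.3)&(W[:,2]>.22)&(W[:,2]<.34)]
print(len(s),np.percentile(s,[2,50,98],axis=0) if len(s) else "")
s=W[(W[:,0]>.51)&(W[:,0]<.53)&(W[:,1]>-.30)&(W[:,1]<-.1)&(W[:,2]>.11)&(W[:,2]<.19)]
print(len(s),np.percentile(s,[2,10,50,90,98],axis=0) if len(s) else "")
E
```

```text
9.9 [ 0.462 -0.198  0.116] [-0.463  0.306  1.911  0.069  0.908 -0.511] [-0.214  0.115 -0.574]
[[ 0.999  0.006  0.04 ]
 [ 0.005 -0.999  0.041]
 [ 0.041 -0.04  -0.998]]
298 [[ 0.52508426 -0.3648892   0.26873409]
 [ 0.52663497 -0.34672341  0.28019435]
 [ 0.53702227 -0.33248662  0.28596501]]
1884 [[ 0.51927781 -0.28763263  0.14102369]
 [ 0.51995952 -0.26844369  0.14315178]
 [ 0.52429295 -0.18807436  0.14651569]
 [ 0.52890101 -0.11744743  0.14927592]
 [ 0.52976411 -0.10348873  0.1502967 ]]
```

Call:
{"method": "servo_tool", "body": {"moves": [[2,0,-2,0,0],[4,0,-3,0,0],[5,0,-3,0,0],[5,0,-3,0,0]]}}

```text
time_s: 10.3
tcp_pos: [0.4642, -0.1979, 0.1112]
orientation: [-3.099, -0.008, -0.056]
contact_force: [-2.7, -0.6, 0.6]
gripper_width: 0.0855
```

Call:
{"method": "servo_tool", "body": {"moves": [[2,0,0,0,0],[4,0,0,0,0],[4,0,0,0,0]]}}

```text
time_s: 10.6
tcp_pos: [0.4641, -0.1979, 0.1101]
orientation: [-3.098, -0.009, -0.042]
contact_force: [-13.2, -3.8, 2.3]
gripper_width: 0.0856
```

Call:
{"method": "servo_tool", "body": {"moves": [[2,0,2,0,0],[3,0,5,0,0],[3,0,10,0,0],[3,0,15,0,0]]}}

```text
time_s: 11.0
tcp_pos: [0.4639, -0.1978, 0.1233]
orientation: [-3.097, -0.009, -0.03]
contact_force: [-16.5, -7.2, -3.6]
gripper_width: 0.0855
```

```bash
cat > lip.py <<'E'
from h import *
np.set_printoptions(suppress=True,precision=4)
im,d=snapshot("top"); v,u=np.mgrid[0:400,0:640]; uv=np.c_[u.ravel(),v.ravel()]; uv=uv[d[uv[:,1],uv[:,0]]>0]; X=pts("top",d,uv)
for n,lo,hi in(("R",-.31,-.09),("L",-.02,.19)):
    s=X[(X[:,1]>lo)&(X[:,1]<hi)&(X[:,0]>.518)&(X[:,0]<.53)&(X[:,2]>.13)&(X[:,2]<.32)]
    p=X[(X[:,1]>lo)&(X[:,1]<hi)&(X[:,0]>.555)&(X[:,0]<.566)&(X[:,2]>.3)&(X[:,2]<.52)]
    print(n,"lip z",len(s),np.median(s[:,2]),"pane top",np.percentile(p[:,2],99))
E
python3 lip.py; python3 o.py
```

```text
R lip z 185 0.15788369735822583 pane top 0.37138069460115597
L lip z 348 0.16774002029864654 pane top 0.38033120656302805
11.05 [ 0.464 -0.198  0.124] [-0.456  0.308  1.882  0.059  0.955 -0.496] [-17.771  -6.177  -0.952]
[[ 1.     0.006  0.02 ]
 [ 0.005 -0.999  0.044]
 [ 0.02  -0.044 -0.999]]
```

Call:
{"method": "servo_tool", "body": {"moves": [[0,0,8,0,0],[0,0,18,0,0],[0,0,28,0,0],[0,0,38,0,0],[0,0,48,0,0],[0,0,50,0,0]]}}

```text
time_s: 11.65
tcp_pos: [0.464, -0.1976, 0.174]
orientation: [-3.098, -0.009, -0.03]
contact_force: [-16.6, -4.3, -3.5]
gripper_width: 0.0856
```

```bash
python3 lip.py; python3 o.py
```

```text
R lip z 198 0.20847543067444196 pane top 0.42082451212125516
L lip z 353 0.16791349293190616 pane top 0.37999981510752184
11.7 [ 0.464 -0.198  0.174] [-0.456  0.256  1.812  0.054  1.077 -0.487] [-20.103  -4.038   1.909]
[[ 1.     0.006  0.019]
 [ 0.005 -0.999  0.044]
 [ 0.019 -0.044 -0.999]]
```

Call:
{"method": "servo_tool", "body": {"moves": [[0,0,10,0,0],[0,0,20,0,0],[0,0,30,0,0],[0,0,40,0,0],[0,0,50,0,0],[0,0,60,0,0],[0,0,65,0,0],[0,0,65,0,0]]}}

```text
time_s: 12.5
tcp_pos: [0.464, -0.1974, 0.2392]
orientation: [-3.097, -0.008, -0.029]
contact_force: [-20.6, -1.1, 1.9]
gripper_width: 0.0853
```

```bash
python3 lip.py; python3 o.py
python3 - <<'E'
from h import *
np.set_printoptions(suppress=True,precision=4)
im,d=snapshot("top"); cv2.imwrite("pics/t2.png",cv2.convertScaleAbs(cv2.resize(im[150:240,330:490],(800,450),interpolation=cv2.INTER_CUBIC),alpha=2))
Z=[]
for t in ("pointer_tip_right","pointer_tip_left"):
    for r in models.trace("top",t)[:1]:
        v,u=np.nonzero(r["mask"]&(d>0)); X=pts("top",d,np.c_[u,v]); print(t,r["p"],r["rect"],np.percentile(X,[5,50,95],axis=0))
P=camera_params("wrist"); o=bot.get_obs(); im,d=snapshot("wrist"); cv2.imwrite("pics/w2.png",cv2.convertScaleAbs(im[150:400,400:640],alpha=1.8))
E
```

```text
R lip z 209 0.27356937542685333 pane top 0.4852160483218911
L lip z 351 0.1676669457070321 pane top 0.37971336089928326
12.55 [ 0.464 -0.197  0.239] [-0.455  0.204  1.707  0.051  1.234 -0.477] [-20.264  -1.651   3.332]
[[ 1.     0.006  0.018]
 [ 0.005 -0.999  0.044]
 [ 0.019 -0.044 -0.999]]
pointer_tip_right 0.54 [362.1, 193.7, 369.0, 194.3] [[ 0.5181 -0.1225  0.2674]
 [ 0.5208 -0.1182  0.2711]
 [ 0.5211 -0.1115  0.2728]]
pointer_tip_left 0.42 [222.4, 181.4, 241.7, 198.9] [[0.5234 0.2193 0.0006]
 [0.5333 0.2346 0.2558]
 [0.5649 0.2751 0.2616]]
```

View pics/t2.png

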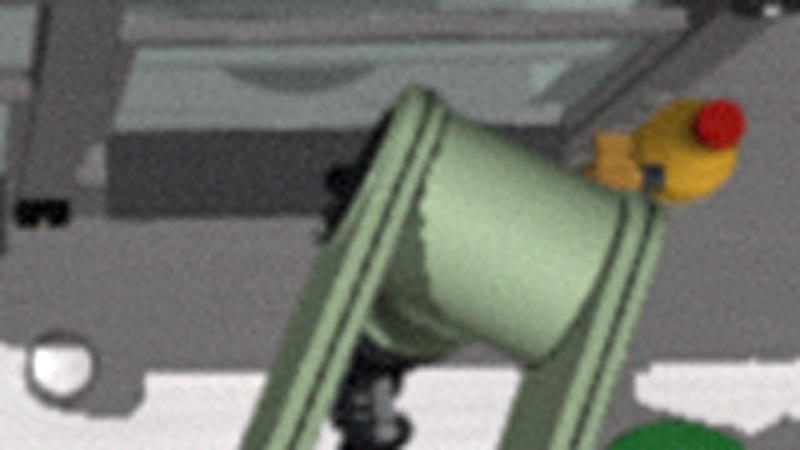

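Call:
{"method": "servo_tool", "body": {"moves": [[0,0,3,0,0],[0,0,5,0,0],[0,0,5,0,0]]}}

```text
time_s: 13.05
tcp_pos: [0.4639, -0.1974, 0.2434]
orientation: [-3.097, -0.008, -0.028]
contact_force: [-19.8, -1.7, -0.7]
gripper_width: 0.0854
```

Call:
{"method": "servo_tool", "body": {"moves": [[-5,0,0,0,0],[-10,0,0,0,0],[-25,0,0,0,0],[-60,0,0,0,0],[-100,0,0,0,0],[-130,0,30,0,0],[-130,40,70,0,0],[-130,80,110,0,0],[-130,100,130,0,0],[-130,100,130,0,0],[-130,100,130,0,0]]}}

```text
time_s: 14.15
tcp_pos: [0.3418, -0.0978, 0.377]
orientation: [-3.1, -0.01, -0.063]
contact_force: [0.1, 1.1, -0.6]
gripper_width: 0.0855
```

```bash
python3 lip.py; python3 o.py
python3 - <<'E'
from h import *
np.set_printoptions(suppress=True,precision=4)
im,d=snapshot("top"); a=cv2.convertScaleAbs(cv2.resize(im[160:210,340:480],(800,286),interpolation=cv2.INTER_CUBIC),alpha=2)
v,u=np.mgrid[0:400,0:640]; uv=np.c_[u.ravel(),v.ravel()]; uv=uv[d[uv[:,1],uv[:,0]]>0]; X=pts("top",d,uv)
def rep(n,X):
    s=X[(X[:,0]>.515)&(X[:,0]<.527)&(X[:,1]>-.3)&(X[:,1]<-.1)&(X[:,2]>.25)&(X[:,2]<.31)]
    p=X[(X[:,0]>.522)&(X[:,0]<.545)&(X[:,1]>-.36)&(X[:,1]<-.322)&(X[:,2]>.25)&(X[:,2]<.31)]
    print(n,"lip",len(s),np.percentile(s,[5,50,90],axis=0)[:,2],"ptr",len(p),np.percentile(p,[2,25,50,75,98],axis=0)[:,2])
rep("top",X)
P=camera_params("wrist"); im,d=snapshot("wrist"); K=np.array(P["mtx"]);Rc=cv2.Rodrigues(np.array(P["rotation"]))[0]; e=np.array(P["eye"])
A=(u-K[0,2])/K[0,0]; B=(v-K[1,2])/K[1,1]; th=np.hypot(A,B); s=np.tan(th)/np.maximum(th,1e-6); ok=(d>0)&(th<1.5)
W=np.stack([A*s*d,-B*s*d,-d],-1)[ok]@Rc.T+e
rep("wrist",W)
b=cv2.resize(cv2.convertScaleAbs(im[:,320:640],alpha=1.8),(400,500))[:300]
c=np.zeros((590,800,3),np.uint8); c[:286]=a; 
for P_ in [(0.5195,-.198,0.276)]: pass
b=cv2.convertScaleAbs(im[100:400,340:640],alpha=1.8); c[288:588,:300]=b
cv2.imwrite("pics/f.png",c)
E
```

```text
R lip z 441 0.2781629466386084 pane top 0.48937434430276344
L lip z 350 0.16800697281428945 pane top 0.3807313975735921
14.2 [ 0.342 -0.098  0.376] [-0.359 -0.116  1.709  0.052  1.528 -0.366] [ 0.529 -0.686 -0.5  ]
[[ 0.999  0.006  0.038]
 [ 0.005 -0.999  0.041]
 [ 0.038 -0.041 -0.998]]
top lip 312 [0.2706 0.2769 0.2815] ptr 101 [0.2716 0.2811 0.2831 0.2862 0.2905]
wrist lip 1107 [0.2719 0.276  0.2789] ptr 318 [0.2694 0.2776 0.2826 0.2852 0.2862]
```

View pics/f.png

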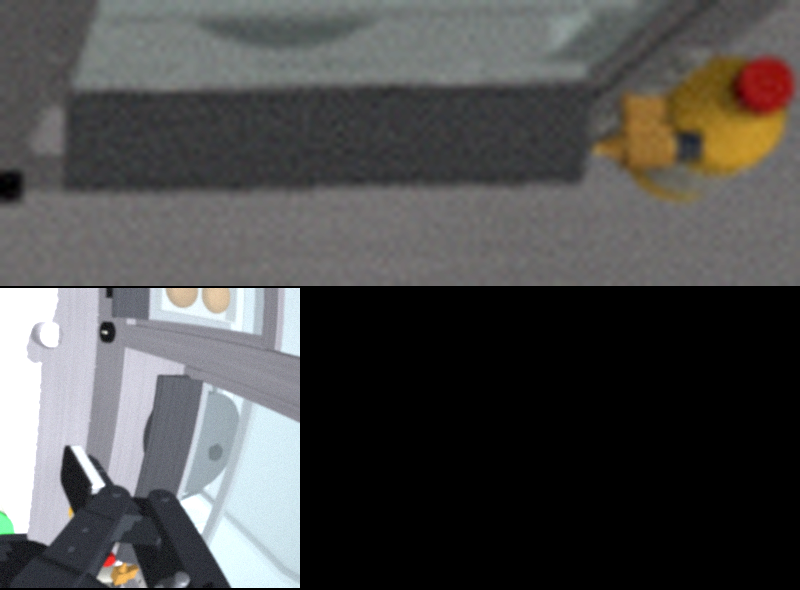

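```bash
python3 -c "
from station import bot
print(bot.job_done(), bot.get_obs()['contact_force'])"
```

```text
the job is handed in; nothing more can be done
the job is handed in; nothing more can be done
```

I raised the right-hand window, the one in front of the pot, to its brass pointer, moved the hand clear and handed the job in at about 14 s. One instruction was not met to the letter: the fingers lifted the lip by its front edge, not from beneath.

**How it was lifted:** The moves only allow a tool pointing straight down, so the fingertips could not get under the lip. I first tried to tilt the tool by overreaching, which gave only 2–3° and cost a few seconds. I then pressed the back of one open finger against the lip's front edge, with about 15–20 N sideways, and lifted it about 135 mm by friction. I did not pinch the lip, and the fingers were planned to stay clear of the glass and cover. That clearance was not measured directly.

**Last checks, with the hand away:**

| Check | Result |
|---|---|
| Right lip edge, mid-thickness | about 0.275 m (top camera, wrist camera and top of the pane agree within about 2 mm) |
| Right pointer tip | about 0.277 m, taken as the middle of its 18 mm block (top face at about 0.2855 m) |
| Left window | unmoved at about 0.168 m; it was already about 20–30 mm up at the start |
| Force on the hand | about zero |

- **Pointer height:** the cone tip itself was not measured separately.
- **Detector error:** one reading of the right pointer by the trained network landed on the lip, so I left it out and used the depth data instead.
- **Counter objects:** the salt, tub and bottle looked undisturbed in the last pictures. I did not re-measure them or the pot and rolls.

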